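# Latch the guard and feed a flat bar into the deburring machine

## Task

Swing the red hook on the deburring machine shut around its stud so that the guard is locked, and only then take the aluminium bar out of the wooden rack and lower its end, upright, through the slot in the yellow guard until the guard's top face cuts the red band on the bar. Finish holding the bar there in the gripper: do not let go of it and do not let it stand on the chamber floor. Leave the other two bars and the red tin where they are.

Things in the scene. Friction and masses are not known exactly. Their poses are not given: they have to be found in the camera images.
- slot (a point): centre of the feed slot, on the top face of the yellow guard, 90 mm above the bench. A vertical rectangular hole, 14 mm along this point's x and 34 mm along its y (2 mm more than the bar's 12 and 32 mm), with a 2 mm chamfered mouth, through the 12 mm guard plate; the hollow chamber below ends at a floor 84 mm beneath the top face. z is up
- hook_pivot (a point): the hook's vertical hinge axis, on the top face of the machine, 90 mm above the bench, at the machine's x -30, y +100 mm; axes parallel to the machine's
- hook_knob (a point): centre of the top of the upright black knob on the flat red hook: 14 mm diameter, free height 33 mm, top 130 mm above the bench. It moves on a circle of 75 mm radius about the pivot. The hook is 5 mm thick, 2 mm above the machine's top face. This point turns with the hook: its y axis points from the knob to the pivot
- hook (a joint): angle of the hook in rad: 0 = closed against its stop with the stud in the hook's notch (hook pointing along the machine's -y from the pivot); it grows as the hook opens, clockwise seen from above, towards the machine's -x (the robot's side), up to 1.7. It starts 0.8 to 1.6 open, moves freely with slight friction (under 1 N at the knob) and stays where it is left
- rack: fixed light wooden block, 75 mm (x) by 190 mm (y) by 45 mm high, with three slots in a row along its y, 58 mm apart (at y -58, 0, +58 mm), each 16 by 36 mm with its floor 6 mm above the bench. Origin: centre of the underside. A bar stands loosely in each slot; which bar is in which slot varies
- bar_aluminium: the silver aluminium flat bar to be worked: 12 mm (x) by 32 mm (y) by 140 mm (z), standing on end in the rack, top 146 mm above the bench, about 0.15 kg. Origin: centre of its lower end; z points up along the bar. A red band runs round it from 50 to 70 mm above the lower end; both ends alike, a half turn makes no difference
- bar_brass: yellow brass bar of the same size and band, in the rack, about 0.45 kg; stays there
- bar_black: black plastic bar of the same size and band, in the rack, about 0.06 kg; stays there
- tin: closed red tin with a pale lid, 64 mm diameter, 50 mm high, loose on the bench beyond the gap between machine and rack; stays there. Origin: centre of its underside
- machine: fixed deburring machine, a box 200 mm (x) by 280 mm (y) by 90 mm high with a grey motor on its +x side. Origin: centre of the box's underside. The half at -y is the yellow guard, slot at y -70 mm; the half at +y the green gear case. A steel stud (12 mm diameter, 10 mm high), which the hook catches, stands on the top at x -29, y -4 mm
There are look-alikes about, which are no part of the job. Several things have the shape of the bar_aluminium; the one meant has the colours described above.

How it is judged:
By the outcome, as a careful person would: the job done as asked, in the order asked, and still so for the second after the job is handed in, while the arm keeps its last pose, push and grip.
It also fails if it takes over 61 s, if anything falls off the work surface, if the arm or the gripper's body presses on something with over 40 N, if the wrist force passes 120 N, or if a joint passes its speed limit or range.

## Robot

A 6-joint arm with a two-finger parallel gripper is mounted at the origin on the work surface. World frame = base frame: x ahead of the robot, y to its left, z up, the work surface at z = 0. Lengths are in m, angles in rad, forces in N, time in s.
With the tool pointing down it reaches from about 0.35 to 0.775 m from the base axis. Payload 5.5 kg.
Tool frame: the origin (TCP) lies at the very end of the fingers, on their centre line; the grasp point (between the pads) lies 19 mm behind it; z points along the fingers, y is the line along which they close (so a half turn about z gives the same grasp; the last joint's range is limited). The gripper opens to 85 mm and grips with 20 to 120 N. Pads are 22 mm wide; open, the fingers measure 114 mm over their backs; the gripper's body (76 mm by 85 mm) begins 54 mm behind the grasp point. The pads swing forward as they close: fully open they stand 13 mm farther back than shut.
Start: joints at [1.173, 0.313, 0.046, 1.304, 0, 1.431], TCP at [0.147, 0.556, 0.231] pointing down, gripper open.
Joint ranges: [-2.76, 2.76], [-0.86, 1.69], [-1.03, 1.26], [-2.2, 2.34], [-1.47, 1.5], [-3.14, 3.14]. Speed limits (rad/s): [2.57, 2.57, 3.14, 3.14, 3.14, 3.14].

## Interface

Orientations are given as a unit quaternion [w, x, y, z].
In Python, from workcell import get_state, read_camera, hand_in gives the robot as it stands.
- The arm moves only by the tool send_rows, never from a script. Its argument "increments" is a list of rows, each an object of numbers: "dx", "dy", "dz": the shift along the world's x, y, z in units of 25 mm (1.0 is 25 mm); "roll": the turn about the world's z in units of 8 degrees (1.0 is 8 degrees); "claw": the opening, from -1 (shut) to 1 (fully open). In form: [{"dx": .., "dy": .., "dz": .., "roll": .., "claw": ..}, ...]. A call has exactly 5 rows; each row is the pose to reach, as a shift and turn from the pose commanded when the call began; what a row does not reach only later rows make up. A row lasts 1/8 s, in which the tool goes at most 62.5 mm and 10.7 degrees, less where a joint would pass 70% of its speed; a pose out of reach is approached as far as the arm can. A call with a gripper value outside its range is refused whole. The fingers move at their own pace and stop on an object; "grip_force" is the grip in N (left out, the last holds). Time passes only in rows, so rows that repeat a pose let the fingers close, or fill a call up. It gives the time, the measured TCP pose, the force, the opening and the grip force at its end, in the units of the state.
- get_state(): the state, without advancing time (a new reading comes with each control period).
- read_camera(name): name is "side" or "top" or "wrist"; returns a dict with "image" (384x512x3 uint8, blue, green, red), "fx", "fy", "cx", "cy" (pixels), "dist_coeffs" ([k1, k2, p1, p2, k3] as OpenCV has them; the pictures are not rectified), "world_to_cam" (4x4, takes a point from world to camera coordinates). Camera axes: x right, y up, looking along -z (the intrinsics and any distortion apply to the point x, -y, -z); pixel columns grow to the right and rows downward; lengths in m; the calibration is good to about 2 mm. A picture is of the moment at which its call begins. There is no depth.
- hand_in(): hands the job in; it is judged then, once.
The state is a dict: "clock": time; "joint_pos": joint angles; "qvel": joint speeds; "tau": joint torques, N m; "tcp_pos": TCP position; "orientation": TCP orientation; "wrist_force": force on the tool from outside, world axes, zero at the start; "ft_torque": the same for the moment, N m; "finger_gap": finger opening in m; "grip_force": force on a finger pad.
Only numpy, scipy, OpenCV 4.12 (cv2) and the standard library are available. Lean on these libraries where they do the work, as an engineer would, in place of code of your own. Each camera call takes 0.05 s, during which the arm holds its last target. There are 200 camera calls.

## Working session

There is one attempt and no reset: what is moved stays moved. The work goes in short steps, Python scripts to look and compute and a tool call to move; the robot and the scene stay as the last step left them, time stands still between calls to the robot, and variables do not carry over. Pictures are saved under pics/ and viewed, at most 10 in all, crops included, and the job is handed in when it is done.

Besides the shell and the picture viewer there is one more tool, called after "Call:" as name([rows], argument=value, ...), one row to a line, values as JSON. send_rows: Moves the arm, as the interface text tells. Its arguments: {"type":"object","properties":{"increments":{"type":"array","items":{"type":"object","properties":{"dx":{"type":"number"},"dy":{"type":"number"},"dz":{"type":"number"},"roll":{"type":"number"},"claw":{"type":"number"}}}},"grip_force":{"type":"number"}},"required":["increments"]}

```bash
mkdir -p pics; ls; cat > h.py <<'E'
import numpy as np,cv2
from workcell import get_state,read_camera,hand_in
def K(c): return np.array([[c['fx'],0,c['cx']],[0,c['fy'],c['cy']],[0,0,1.]]),np.array(c['dist_coeffs'],float)
def ray(c,uv):
    k,d=K(c); p=cv2.undistortPoints(np.array(uv,float).reshape(-1,1,2),k,d)[:,0]
    M=np.array(c['world_to_cam']); R,t=M[:3,:3],M[:3,3]
    v=np.c_[p[:,0],-p[:,1],-np.ones(len(p))]@R
    return -R.T@t, v/np.linalg.norm(v,axis=1,keepdims=True)
def onz(c,uv,z):
    o,v=ray(c,uv); return o+v*((z-o[2])/v[:,2])[:,None]
def tri(pairs):
    A=np.zeros((3,3));b=np.zeros(3)
    for c,uv in pairs:
        o,v=ray(c,[uv]);P=np.eye(3)-np.outer(v[0],v[0]);A+=P;b+=P@o
    return np.linalg.solve(A,b)
def proj(c,X):
    k,d=K(c);M=np.array(c['world_to_cam']);q=np.atleast_2d(X)@M[:3,:3].T+M[:3,3]
    q=q*[1,-1,-1]
    return cv2.projectPoints(q.reshape(-1,1,3),np.zeros(3),np.zeros(3),k,d)[0][:,0]
E
python3 - <<'E'
from h import *
import pickle
print(get_state())
C={n:read_camera(n) for n in("side","top","wrist")}
pickle.dump(C,open('c0.pkl','wb'))
for n,c in C.items():
    M=np.array(c['world_to_cam']);print(n,c['fx'],c['dist_coeffs'],(-M[:3,:3].T@M[:3,3]).round(3))
cv2.imwrite('pics/top0.png',C['top']['image']);cv2.imwrite('pics/side0.png',C['side']['image']);cv2.imwrite('pics/w0.png',C['wrist']['image'])
E
```

```text
pics
{'clock': 0.0, 'joint_pos': array([ 1.17336886e+00,  3.14026576e-01,  4.49859006e-02,  1.30362048e+00,
       -1.17663422e-05,  1.43121759e+00]), 'qvel': array([-0.00099867,  0.00051079, -0.00089921, -0.00061002,  0.00093645,
        0.000666  ]), 'tau': array([-1.56023791e-03, -4.80629361e+01,  2.98530543e+01,  1.94664480e-02,
       -1.78776868e-04, -4.56460789e-07]), 'tcp_pos': array([0.14642439, 0.5555092 , 0.23039683]), 'orientation': array([-2.41686759e-04,  1.28567450e-01,  9.91700328e-01, -9.00567102e-04]), 'wrist_force': array([0.08445294, 0.23124496, 0.06792646]), 'ft_torque': array([-0.02015447, -0.00955052, -0.01937679]), 'grip_force': 0.0, 'finger_gap': 0.08549313655943974}
side 441.22891872521365 [-0.01286876  0.          0.          0.          0.        ] [ 0.541 -0.569  0.715]
top 397.8050336215 [-0.07995551  0.          0.          0.          0.        ] [0.476 0.09  1.056]
wrist 344.273091308007 [-0.06952539  0.          0.          0.          0.        ] [0.067 0.577 0.374]
```

View pics/top0.png

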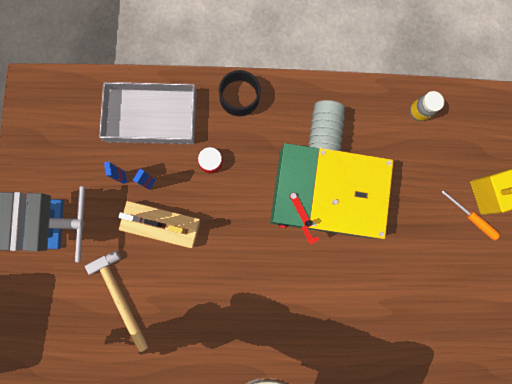

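View pics/side0.png

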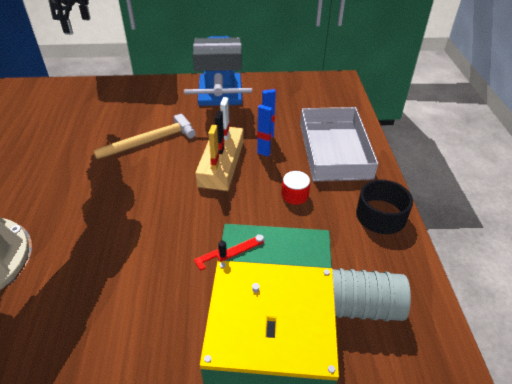

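The top view shows the machine at about (335,190), with the slot at (361,195), stud (335,202), hook pivot (293,196) and black knob (308,223). The rack is at (160,225) with the silver bar in its left slot (122,217), then black (148,221) and brass (178,230). The side view shows silver (225,110), black (219,125) and brass (213,140). Two blue bars at (263,130) and (268,110) are look-alikes: wrong colour and not in the rack. I'll enlarge both views to confirm.

```bash
python3 - <<'E'
from h import *
import pickle
C=pickle.load(open('c0.pkl','rb'))
t,s=C['top']['image'],C['side']['image']
f=lambda i,x,y,w,h:cv2.resize(i[y:y+h,x:x+w],(400,300),interpolation=cv2.INTER_CUBIC)
cv2.imwrite('pics/crop.png',np.vstack([np.hstack([f(t,110,190,100,75),f(s,180,85,100,75)]),np.hstack([f(t,265,140,140,105),f(s,190,225,160,120)])]))
for n in('top','side'):
    c=C[n];im=c['image'];hsv=cv2.cvtColor(im,cv2.COLOR_BGR2HSV)
    y=cv2.inRange(hsv,(22,150,120),(35,255,255))
    cs,_=cv2.findContours(y,cv2.RETR_CCOMP,cv2.CHAIN_APPROX_NONE)
    k=max(cs,key=cv2.contourArea);print(n,'yellow',cv2.approxPolyDP(cv2.convexHull(k),5,True)[:,0].tolist())
    m=np.zeros_like(y);cv2.drawContours(m,[cv2.convexHull(k)],-1,255,-1)
    d=cv2.inRange(hsv,(0,0,0),(180,255,90))&m
    N,l,st,ce=cv2.connectedComponentsWithStats(d)
    for i in range(1,N):
        if st[i,4]>15:
            cc=cv2.findContours((l==i).astype('uint8'),0,1)[0][0]
            print(' dark',st[i].tolist(),ce[i].round(2),cv2.minAreaRect(cc), onz(c,[ce[i]],.09).round(4))
    r=cv2.inRange(hsv,(0,180,100),(6,255,255))|cv2.inRange(hsv,(174,180,100),(180,255,255))
    N,l,st,ce=cv2.connectedComponentsWithStats(r)
    for i in range(1,N):
        if st[i,4]>10: print(' red',st[i].tolist(),ce[i].round(1))
E
```

```text
top yellow [[320, 149], [392, 160], [383, 238], [309, 227]]
 dark [356, 192, 11, 5, 39] [360.59 194.28] ((360.79998779296875, 194.39999389648438), (10.18233871459961, 3.6769556999206543), 8.130102157592773) [[ 0.5881 -0.2184  0.09  ]]
 red [199, 165, 22, 8, 46] [210.2 169.8]
 red [292, 197, 27, 48, 297] [304.2 221.3]
 red [279, 225, 8, 3, 15] [282.3 226.4]
side yellow [[217, 262], [331, 268], [337, 379], [201, 368]]
 dark [267, 321, 8, 16, 115] [270.5  328.75] ((270.5, 328.5), (15.0, 7.0), 90.0) [[ 0.5881 -0.2237  0.09  ]]
 red [272, 116, 3, 5, 14] [273.1 118.1]
 red [224, 129, 4, 6, 17] [225.2 131.7]
 red [257, 132, 14, 8, 71] [263.4 135.8]
 red [218, 143, 5, 7, 20] [219.9 146.1]
 red [211, 154, 8, 11, 43] [214.3 160.2]
 red [281, 181, 29, 24, 406] [294.4 194.6]
 red [194, 238, 69, 33, 562] [224.9 252.9]
```

View pics/crop.png

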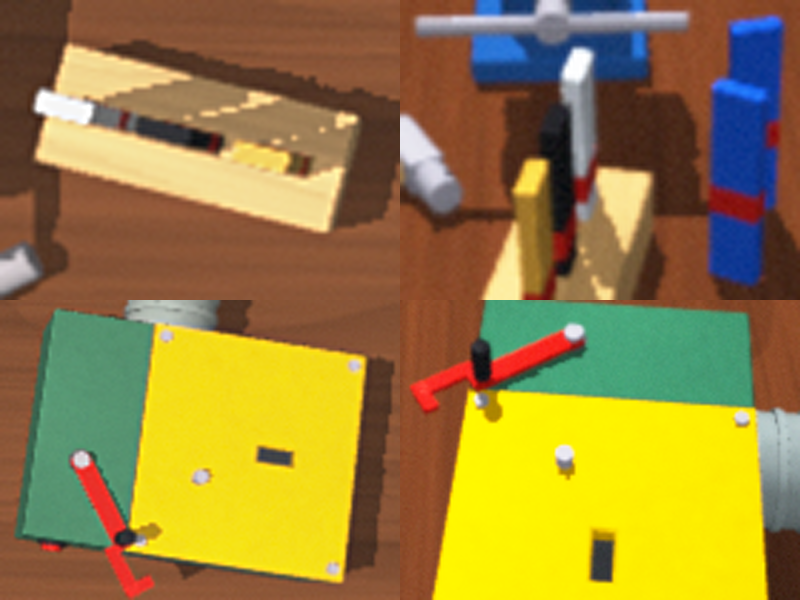

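The enlarged crop confirms the rack row: silver at crop (65,105), i.e. top px (126,216), at the left end, then black, then brass. The blue bars are outside the rack, so the silver one is the bar meant. The slot, stud and knob are also clear. Next I'll measure.

```bash
python3 - <<'E'
from h import *
import pickle
C=pickle.load(open('c0.pkl','rb'))
T,S=C['top'],C['side']
q=onz(T,[[320,149],[392,160],[383,238],[309,227]],.09);print(q.round(4))
q2=onz(S,[[217,262],[331,268],[337,379],[201,368]],.09);print(q2.round(4))
for a in (q,q2[[1,2,3,0]]):   # TL,TR,BR,BL : left=+y,up=+x
    ey=a[0]-a[1]+a[3]-a[2]; ex=a[0]-a[3]+a[1]-a[2]
    print('yaw',np.degrees(np.arctan2(-ey[0],ey[1])),np.degrees(np.arctan2(ex[1],ex[0])),'c',a.mean(0).round(4))
print('slot tri',tri([(T,(360.8,194.5)),(S,(270.5,328.6))]).round(4))
print('pivot tri',tri([(T,(265+81*.35,140+160*.35)),(S,(190+174*.4,225+33*.4))]).round(4))
print('knob top tri',tri([(T,(265+124*.35,140+238*.35)),(S,(190+81*.4,225+45*.4))]).round(4))
print('stud',tri([(T,(265+201*.35,140+177*.35)),(S,(190+165*.4,225+152*.4))]).round(4))
def blobs(n,lo,hi,box):
    im=C[n]['image'];x,y,w,h=box;m=np.zeros(im.shape[:2],'uint8')
    m[y:y+h,x:x+w]=cv2.inRange(cv2.cvtColor(im,cv2.COLOR_BGR2HSV),lo,hi)[y:y+h,x:x+w]
    N,l,st,ce=cv2.connectedComponentsWithStats(m)
    i=1+np.argmax(st[1:,4]);k=cv2.findContours((l==i).astype('uint8'),0,1)[0][0]
    print(n,st[i],ce[i].round(2),cv2.boxPoints(cv2.minAreaRect(k)).round(1).tolist());return ce[i]
a=blobs('top',(0,0,200),(180,40,255),(112,205,25,25))
b=blobs('side',(0,0,160),(180,50,255),(216,92,20,50))
g=blobs('top',(10,50,120),(24,200,255),(112,195,95,60))
print('silver top@.146',onz(T,[a],.146).round(4))
for uv in((224.5,98.5),(224.5,100.)): print('tri',tri([(T,a),(S,uv)]).round(4))
rk=np.array([[67,45],[357,118],[332,231],[35,160]])/4+[110,190]
r=onz(T,rk,.045);print(r.round(4),r.mean(0),[np.linalg.norm(r[i]-r[i-1]).round(4) for i in range(4)]);d=r[0]-r[1]+r[3]-r[2];print('rackyaw',np.degrees(np.arctan2(-d[0],d[1])))
E
```

```text
[[ 0.6997 -0.1164  0.09  ]
 [ 0.6773 -0.3012  0.09  ]
 [ 0.4808 -0.2741  0.09  ]
 [ 0.5047 -0.0891  0.09  ]]
[[ 0.5041 -0.0922  0.09  ]
 [ 0.7018 -0.1134  0.09  ]
 [ 0.6764 -0.3056  0.09  ]
 [ 0.483  -0.2814  0.09  ]]
yaw -7.123376424437884 -7.91565771342616 c [ 0.5906 -0.1952  0.09  ]
yaw -6.95124239974952 -6.628456269656995 c [ 0.5913 -0.1982  0.09  ]
slot tri [ 0.5883 -0.2206  0.0848]
pivot tri [ 0.5802 -0.0487  0.0989]
knob top tri [ 0.5137 -0.0806  0.1272]
stud [ 0.568  -0.1518  0.1007]
top [119 213  14   8  76] [125.49 216.42] [[118.19999694824219, 217.3000030517578], [119.5, 212.10000610351562], [132.89999389648438, 215.5], [131.60000610351562, 220.60000610351562]]
side [221  97   7  31  95] [223.83 107.93] [[219.0, 126.5], [221.3000030517578, 96.69999694824219], [227.3000030517578, 97.19999694824219], [225.0, 127.0]]
top [ 118  195   89   60 4062] [162.71 225.51] [[118.0, 195.0], [206.0, 195.0], [206.0, 254.0], [118.0, 254.0]]
silver top@.146 [[0.5178 0.3414 0.146 ]]
tri [0.5189 0.3395 0.1531]
tri [0.5189 0.3409 0.1482]
[[0.5611 0.3681 0.045 ]
 [0.5192 0.1822 0.045 ]
 [0.4479 0.1956 0.045 ]
 [0.4878 0.3846 0.045 ]] [0.50401338 0.28265612 0.045     ] [np.float64(0.0751), np.float64(0.1906), np.float64(0.0725), np.float64(0.1932)]
rackyaw -12.312533522607866
```

Call:
send_rows([
  {"dx": 1.25,"dy": -2.1,"roll": 1,"claw": -0.15},
  {"dx": 2.5,"dy": -4.2,"roll": 2,"claw": -0.15},
  {"dx": 3.75,"dy": -6.3,"roll": 3,"claw": -0.15},
  {"dx": 5,"dy": -8.4,"roll": 4,"claw": -0.15},
  {"dx": 6.25,"dy": -10.5,"roll": 5,"claw": -0.15},
], grip_force=30)

```text
schema error: expected keys dx, dy, dz, roll, claw
```

Call:
send_rows([
  {"dx": 1.25,"dy": -2.1,"claw": -0.15},
  {"dx": 2.5,"dy": -4.2,"claw": -0.15},
  {"dx": 3.75,"dy": -6.3,"claw": -0.15},
  {"dx": 5,"dy": -8.4,"claw": -0.15},
  {"dx": 6.25,"dy": -10.5,"claw": -0.15},
])

```text
schema error: expected keys dx, dy, dz, roll, claw
```

Call:
send_rows([
  {"dx": 0.8,"dy": -1.5,"claw": -0.15},
  {"dx": 1.7,"dy": -3.2,"claw": -0.15},
  {"dx": 1.7,"dy": -4.2,"claw": -0.15},
  {"dx": 1.7,"dy": -4.2,"claw": -0.15},
  {"dx": 1.7,"dy": -4.2,"claw": -0.15},
])

```text
schema error: expected keys dx, dy, dz, roll, claw
```

```bash
python3 - <<'E'
from h import *
import pickle
s=get_state();print(s['tcp_pos'],s['orientation'],s['finger_gap'],s['joint_pos'].round(2),s['clock'])
c=read_camera('wrist');pickle.dump(c,open('c1.pkl','wb'));cv2.imwrite('pics/w1.png',c['image'])
print(proj(c,[[.5137,-.0806,.1272],[.5883,-.2206,.09],[.5793,-.0486,.099]]))
E
```

```text
[0.14645641 0.55564763 0.23063468] [-1.83152269e-04  1.28533973e-01  9.91704870e-01 -6.59204609e-04] 0.08542942721242666 [1.17 0.31 0.05 1.3  0.   1.43] 0.15
[[-79.36389075 504.22557051]
 [-90.28339987 504.1867071 ]
 [-31.87353072 513.94183247]]
```

View pics/w1.png

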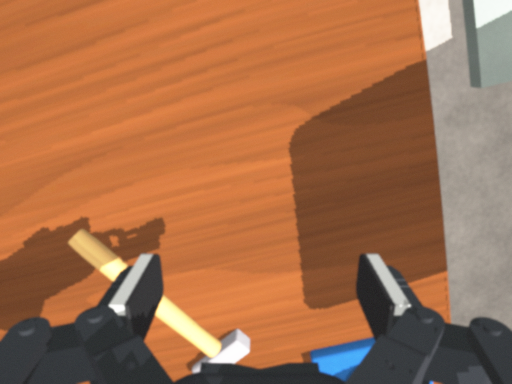

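The moves were refused because each row needs all five keys, so the wrist view still shows the start pose, with the hammer and the fingers. I'll resend complete rows.

Call:
send_rows([
  {"dx": 1.25,"dy": -2.1,"dz": 0,"roll": 1,"claw": -0.15},
  {"dx": 2.5,"dy": -4.2,"dz": 0,"roll": 2,"claw": -0.15},
  {"dx": 3.75,"dy": -6.3,"dz": 0,"roll": 3,"claw": -0.15},
  {"dx": 5,"dy": -8.4,"dz": 0,"roll": 4,"claw": -0.15},
  {"dx": 6.25,"dy": -10.5,"dz": 0,"roll": 5,"claw": -0.15},
], grip_force=30)

```text
clock: 0.82
tcp_pos: [0.3027, 0.2934, 0.2314]
orientation: [0.0, -0.219, 0.976, 0.0]
wrist_force: [0.9, 0.1, 0.4]
finger_gap: 0.0363
grip_force: 0.0
```

Call:
send_rows([
  {"dx": 1.25,"dy": -2.1,"dz": 0,"roll": 0,"claw": -0.15},
  {"dx": 2.5,"dy": -4.2,"dz": 0,"roll": 0,"claw": -0.15},
  {"dx": 3.75,"dy": -6.3,"dz": 0,"roll": 0,"claw": -0.15},
  {"dx": 5,"dy": -8.4,"dz": 0,"roll": 0,"claw": -0.15},
  {"dx": 6.25,"dy": -10.5,"dz": 0,"roll": 0,"claw": -0.15},
])

```text
clock: 1.45
tcp_pos: [0.459, 0.0307, 0.2315]
orientation: [0.0, -0.216, 0.976, 0.0]
wrist_force: [1.5, 1.3, 0.1]
finger_gap: 0.0361
grip_force: 0.0
```

Call:
send_rows([
  {"dx": 0.8,"dy": -1.5,"dz": 0,"roll": 0,"claw": -0.15},
  {"dx": 1.7,"dy": -3.2,"dz": 0,"roll": 0,"claw": -0.15},
  {"dx": 1.7,"dy": -4.2,"dz": 0,"roll": 0,"claw": -0.15},
  {"dx": 1.7,"dy": -4.2,"dz": 0,"roll": 0,"claw": -0.15},
  {"dx": 1.7,"dy": -4.2,"dz": 0,"roll": 0,"claw": -0.15},
])

```text
clock: 2.08
tcp_pos: [0.5005, -0.0719, 0.2312]
orientation: [-0.0, -0.216, 0.976, 0.0]
wrist_force: [0.6, 1.0, 0.2]
finger_gap: 0.0363
grip_force: 0.0
```

```bash
python3 - <<'E'
from h import *
import pickle
s=get_state();print(s['tcp_pos'],s['orientation'],s['finger_gap'],s['joint_pos'].round(2),s['clock'])
c=read_camera('wrist');pickle.dump(c,open('c1.pkl','wb'));cv2.imwrite('pics/w2.png',c['image'])
print(proj(c,[[.5137,-.0806,.1272],[.5883,-.2206,.09],[.5793,-.0486,.099]]))
E
```

```text
[ 0.50048564 -0.07192444  0.23118634] [-2.24707718e-04 -2.16364055e-01  9.76312657e-01  3.76018744e-04] 0.03633196104410804 [-0.3   0.18 -0.13  1.26  0.   -0.74] 2.075
[[242.14180369 196.19308501]
 [ 67.54420723 190.50468291]
 [246.32414212 260.81234127]]
```

View pics/w2.png

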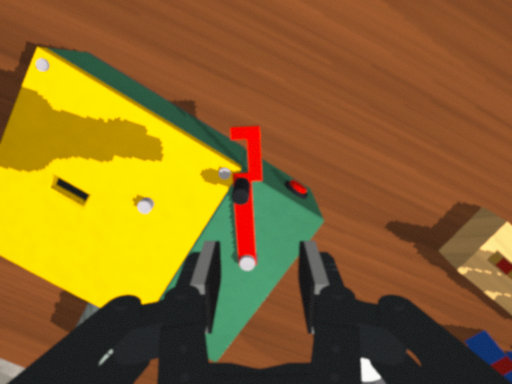

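The wrist view shows the knob at (241,190), pivot (248,263), stud (145,206) and slot (71,190). All are close to the predicted pixels; I'll refine from these.

```bash
python3 - <<'E'
from h import *
import pickle
c=pickle.load(open('c1.pkl','rb'));C=pickle.load(open('c0.pkl','rb'));T,S=C['top'],C['side']
print('cam',ray(c,[[0,0]])[0])
hsv=cv2.cvtColor(c['image'],cv2.COLOR_BGR2HSV)
for nm,(x,y,w,h) in dict(knob=(222,165,40,50),slot=(45,165,55,50)).items():
    m=np.zeros(hsv.shape[:2],'uint8');m[y:y+h,x:x+w]=cv2.inRange(hsv,(0,0,0),(180,255,60))[y:y+h,x:x+w]
    N,l,st,ce=cv2.connectedComponentsWithStats(m);i=1+np.argmax(st[1:,4])
    k=cv2.findContours((l==i).astype('uint8'),0,1)[0][0];r=cv2.minAreaRect(k)
    print(nm,st[i],ce[i],r,onz(c,[ce[i]],.09 if nm=='slot' else .115).round(4))
    if nm=='slot':
        print(onz(c,cv2.boxPoints(r),.09).round(4)); print('tri3',tri([(T,(360.8,194.5)),(S,(270.5,328.6)),(c,ce[i])]))
        b=ce[i]
print('knob base/top',proj(c,[[.5137,-.0806,.097],[.5137,-.0806,.13]]))
print('pivot',onz(c,[[247.5,263]],.099),'stud',onz(c,[[145,206]],.1))
print('knob tops',onz(c,[[242,197],[241,180]],.13).round(4))
E
```

```text
cam [ 0.42649075 -0.10660808  0.37422838]
knob [232 179  17  24 326] [239.96932515 190.77607362] ((239.76156616210938, 190.40769958496094), (15.256272315979004, 23.69063377380371), 7.125016689300537) [[ 0.5145 -0.0828  0.115 ]]
slot [ 58 180  29  19 156] [ 71.58974359 188.87820513] ((71.82109832763672, 188.9036865234375), (31.832416534423828, 5.0119123458862305), 28.300756454467773) [[ 0.5852 -0.2176  0.09  ]]
[[ 0.5862 -0.2316  0.09  ]
 [ 0.5812 -0.2306  0.09  ]
 [ 0.5841 -0.2032  0.09  ]
 [ 0.5891 -0.2041  0.09  ]]
tri3 [ 0.5884198  -0.22031494  0.08421444]
knob base/top [[243.85738994 183.97847871]
 [241.9638097  197.46152254]]
pivot [[ 0.58092859 -0.04668653  0.099     ]] stud [[ 0.56711864 -0.15009987  0.1       ]]
knob tops [[ 0.5133 -0.0807  0.13  ]
 [ 0.5014 -0.0869  0.13  ]]
```

Call:
send_rows([
  {"dx": 0.53,"dy": -0.36,"dz": -1,"roll": 0,"claw": -0.15},
  {"dx": 0.53,"dy": -0.36,"dz": -2.5,"roll": 0,"claw": -0.15},
  {"dx": 0.53,"dy": -0.36,"dz": -4,"roll": 0,"claw": -0.15},
  {"dx": 0.53,"dy": -0.36,"dz": -5,"roll": 0,"claw": -0.15},
  {"dx": 0.53,"dy": -0.36,"dz": -5,"roll": 0,"claw": -0.15},
])

```text
clock: 2.75
tcp_pos: [0.5123, -0.0797, 0.1047]
orientation: [-0.002, -0.217, 0.976, 0.001]
wrist_force: [-0.0, 0.8, 0.8]
finger_gap: 0.0365
grip_force: 0.0
```

```bash
python3 - <<'E'
from h import *
s=get_state();print(s['tcp_pos'],s['wrist_force'])
P=np.array([.580,-.048]);
for a in (26,26+14.25,54.5,68.75,83,85):  # direction angle measured from -x ccw
    r=np.radians(180+a);k=P+.075*np.array([np.cos(r),np.sin(r)]);print(a,k.round(4),((k-[.5137,-.081])/.025).round(2),(a-26)/8)
E
```

```text
[ 0.51225265 -0.07971506  0.10470012] [-0.03714258  0.81352037  0.76433766]
26 [ 0.5126 -0.0809] [-0.04  0.  ] 0.0
40.25 [ 0.5228 -0.0965] [ 0.36 -0.62] 1.78125
54.5 [ 0.5364 -0.1091] [ 0.91 -1.12] 3.5625
68.75 [ 0.5528 -0.1179] [ 1.56 -1.48] 5.34375
83 [ 0.5709 -0.1224] [ 2.29 -1.66] 7.125
85 [ 0.5735 -0.1227] [ 2.39 -1.67] 7.375
```

Call:
send_rows([
  {"dx": 0.0,"dy": 0.0,"dz": 0,"roll": 0,"claw": -0.5},
  {"dx": 0.17,"dy": -0.33,"dz": 0,"roll": 0.9,"claw": -0.5},
  {"dx": 0.36,"dy": -0.62,"dz": 0,"roll": 1.8,"claw": -0.5},
  {"dx": 0.62,"dy": -0.9,"dz": 0,"roll": 2.7,"claw": -0.5},
  {"dx": 0.91,"dy": -1.12,"dz": 0,"roll": 3.6,"claw": -0.5},
])

```text
clock: 3.38
tcp_pos: [0.5379, -0.1095, 0.1082]
orientation: [0.001, -0.454, 0.891, -0.001]
wrist_force: [-0.0, 0.5, 0.1]
finger_gap: 0.0212
grip_force: 0.4
```

Call:
send_rows([
  {"dx": 0.31,"dy": -0.2,"dz": 0,"roll": 0.9,"claw": -0.5},
  {"dx": 0.65,"dy": -0.36,"dz": 0,"roll": 1.8,"claw": -0.5},
  {"dx": 1.0,"dy": -0.47,"dz": 0,"roll": 2.7,"claw": -0.5},
  {"dx": 1.38,"dy": -0.54,"dz": 0,"roll": 3.6,"claw": -0.5},
  {"dx": 1.38,"dy": -0.54,"dz": 0,"roll": 3.6,"claw": -0.5},
])

```text
clock: 4.0
tcp_pos: [0.5728, -0.1231, 0.1079]
orientation: [0.001, -0.66, 0.752, -0.001]
wrist_force: [-0.7, 0.2, 0.2]
finger_gap: 0.0213
grip_force: 0.0
```

Call:
send_rows([
  {"dx": 0.06,"dy": 0,"dz": 0,"roll": 0,"claw": -0.5},
  {"dx": 0.12,"dy": 0,"dz": 0,"roll": 0,"claw": -0.5},
  {"dx": 0.18,"dy": -0.02,"dz": 0,"roll": 0,"claw": -0.5},
  {"dx": 0.2,"dy": -0.02,"dz": 0,"roll": 0,"claw": -0.5},
  {"dx": 0.2,"dy": -0.02,"dz": 0,"roll": 0,"claw": -0.5},
])

```text
clock: 4.62
tcp_pos: [0.5743, -0.123, 0.1063]
orientation: [-0.001, -0.66, 0.751, 0.002]
wrist_force: [-6.5, 0.9, 5.1]
finger_gap: 0.0213
grip_force: 3.1
```

Call:
send_rows([
  {"dx": -0.2,"dy": 0.02,"dz": 0,"roll": 0,"claw": -0.4},
  {"dx": -0.2,"dy": 0.02,"dz": 1,"roll": 0,"claw": -0.3},
  {"dx": -0.2,"dy": 0.02,"dz": 3,"roll": 0,"claw": -0.3},
  {"dx": -0.2,"dy": 0.02,"dz": 5,"roll": 0,"claw": 0.2},
  {"dx": -0.2,"dy": 0.02,"dz": 5,"roll": 0,"claw": 0.2},
])

```text
clock: 5.25
tcp_pos: [0.574, -0.1239, 0.2362]
orientation: [0.002, -0.66, 0.751, -0.004]
wrist_force: [0.8, -0.2, 0.1]
finger_gap: 0.0514
grip_force: 0.0
```

```bash
python3 - <<'E'
from h import *
import pickle
s=get_state();print(s['tcp_pos'],s['orientation'],s['clock'])
C={n:read_camera(n) for n in("side","wrist")}
pickle.dump(C,open('c2.pkl','wb'))
f=lambda i,x,y,w,h:cv2.resize(i[y:y+h,x:x+w],(400,300),interpolation=cv2.INTER_CUBIC)
cv2.imwrite('pics/hook.png',np.hstack([f(C['side']['image'],190,215,160,120),f(C['wrist']['image'],0,0,512,384)]))
E
```

```text
[ 0.57400074 -0.12386839  0.2362341 ] [ 0.00234567 -0.6598637   0.75137021 -0.00414667] 5.25
```

View pics/hook.png

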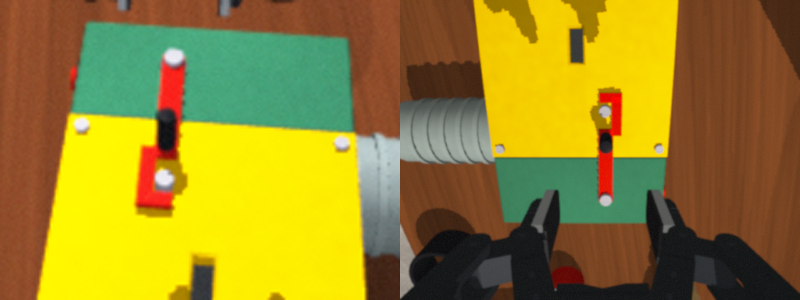

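The hook is shut, with its notch around the stud: crop (160,180) in the side view and (607,112) in the wrist view. The wrist view also shows the slot squarely at (577,46), so I'll refine the slot and machine yaw from it.

```bash
python3 - <<'E'
from h import *
import pickle
C=pickle.load(open('c2.pkl','rb'));c=C['wrist'];im=c['image']
hsv=cv2.cvtColor(im,cv2.COLOR_BGR2HSV)
x,y,w,h=205,25,45,65
m=np.zeros(hsv.shape[:2],'uint8');m[y:y+h,x:x+w]=cv2.inRange(hsv,(0,0,0),(180,255,110))[y:y+h,x:x+w]
N,l,st,ce=cv2.connectedComponentsWithStats(m);i=1+np.argmax(st[1:,4])
k=cv2.findContours((l==i).astype('uint8'),0,1)[0][0];r=cv2.minAreaRect(k);print(st[i],ce[i],r)
print(onz(c,cv2.boxPoints(r),.09).round(4),onz(c,[ce[i]],.09))
# yellow/green seam and guard edges
yel=cv2.inRange(hsv,(22,150,90),(35,255,255))
rows=range(70,190,10);E=[]
for v in rows:
    xs=np.where(yel[v])[0]; E.append((xs.min()-.5,xs.max()+.5,v))
E=np.array(E)
for j in(0,1):
    p=onz(c,E[:,[j,2]],.09);d=np.polyfit(p[:,1],p[:,0],1);print('edge yaw',np.degrees(np.arctan(-d[0])),'x at y=-.22',np.polyval(d,-.22))
cols=[v for v in range(140,340,10) if not 245<v<275];q=[(u,np.where(yel[:,u])[0].max()+.5) for u in cols]
p=onz(c,q,.09);d=np.polyfit(p[:,0],p[:,1],1);print('seam yaw',np.degrees(np.arctan(d[0])),'y at x=.5883',np.polyval(d,.5883), np.abs(np.polyval(d,p[:,0])-p[:,1]).max())
E
```

```text
[218  37  16  43 661] [225.79576399  57.74583964] ((225.5, 58.0), (42.0, 15.0), 90.0)
[[ 0.5917 -0.2361  0.09  ]
 [ 0.5801 -0.2345  0.09  ]
 [ 0.5848 -0.2032  0.09  ]
 [ 0.5968 -0.2048  0.09  ]] [[ 0.58805562 -0.22002702  0.09      ]]
edge yaw -6.750817349623223 x at y=-.22 0.6905097620137015
edge yaw -7.070167888981367 x at y=-.22 0.4876501402925924
seam yaw -7.269200090808509 y at x=.5883 -0.09810863896021721 4.540367731926953e-05
```

Call:
send_rows([
  {"dx": -0.25,"dy": 2,"dz": 0,"roll": -0.1,"claw": 0.2},
  {"dx": -0.5,"dy": 4.2,"dz": 0,"roll": -0.2,"claw": 0.2},
  {"dx": -0.75,"dy": 6.4,"dz": 0,"roll": -0.4,"claw": 0.2},
  {"dx": -1,"dy": 8.6,"dz": 0,"roll": -0.6,"claw": 0.2},
  {"dx": -1.25,"dy": 10.8,"dz": 0,"roll": -0.6,"claw": 0.2},
])

```text
clock: 5.98
tcp_pos: [0.5388, 0.1486, 0.2293]
orientation: [-0.001, -0.628, 0.778, 0.001]
wrist_force: [0.7, -0.5, 1.1]
finger_gap: 0.0513
grip_force: 0.0
```

Call:
send_rows([
  {"dx": -0.25,"dy": 2,"dz": 0,"roll": 0,"claw": 0.2},
  {"dx": -0.5,"dy": 4.2,"dz": 0,"roll": 0,"claw": 0.2},
  {"dx": -0.75,"dy": 6.4,"dz": 0,"roll": 0,"claw": 0.2},
  {"dx": -1,"dy": 7.75,"dz": 0,"roll": 0,"claw": 0.2},
  {"dx": -1,"dy": 7.75,"dz": 0,"roll": 0,"claw": 0.2},
])

```text
clock: 6.6
tcp_pos: [0.5134, 0.3429, 0.2288]
orientation: [-0.002, -0.629, 0.777, 0.001]
wrist_force: [0.5, -0.3, -0.5]
finger_gap: 0.0512
grip_force: 0.0
```

```bash
python3 - <<'E'
from h import *
import pickle
s=get_state();print(s['tcp_pos'],s['orientation'],s['clock'],s['joint_pos'].round(2))
c=read_camera('wrist');pickle.dump(c,open('c3.pkl','wb'))
print('cam',ray(c,[[0,0]])[0],proj(c,[[.5178,.3405,.146],[.516,.339,.045]]))
cv2.imwrite('pics/w3.png',c['image'])
E
```

```text
[0.51337867 0.34287851 0.22877171] [-1.70527852e-03 -6.29475051e-01  7.77018607e-01  5.79637823e-04] 6.6 [ 0.46  0.4   0.17  1.34  0.   -0.9 ]
cam [0.49747694 0.26256155 0.37196125] [[252.70179191 194.42820741]
 [255.67732353 157.83772851]]
```

View pics/w3.png

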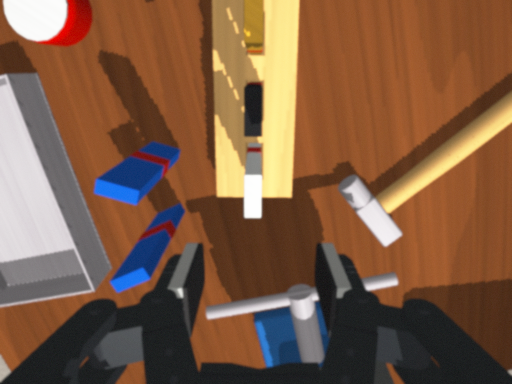

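The wrist view shows the silver bar in the rack end slot. Its top is at (253,196), within 2 px of the prediction, with black (254,108) and brass (255,20) next to it. The blue bars are off to the side, and the vise handle at (300,295) is clear.

```bash
python3 - <<'E'
from h import *
import pickle
c=pickle.load(open('c3.pkl','rb'));C=pickle.load(open('c0.pkl','rb'))
hsv=cv2.cvtColor(c['image'],cv2.COLOR_BGR2HSV);m=np.zeros(hsv.shape[:2],'uint8')
m[160:230,230:280]=cv2.inRange(hsv,(0,0,190),(180,40,255))[160:230,230:280]
N,l,st,ce=cv2.connectedComponentsWithStats(m);i=1+np.argmax(st[1:,4])
k=cv2.findContours((l==i).astype('uint8'),0,1)[0][0];r=cv2.minAreaRect(k);print(st[i],ce[i],r)
b=onz(c,cv2.boxPoints(r),.146);print(b.round(4),b.mean(0))
print('tri',tri([(c,r[0]),(C['top'],(125.5,216.4))]),tri([(c,r[0]),(C['top'],(125.5,216.4)),(C['side'],(224.5,99.3))]))
E
```

```text
[244 174  18  44 768] [252.45703125 195.84765625] ((252.5, 195.5), (17.0, 43.0), 0.0)
[[0.5275 0.3559 0.146 ]
 [0.5205 0.3248 0.146 ]
 [0.5091 0.3272 0.146 ]
 [0.5157 0.3584 0.146 ]] [0.51818035 0.34157729 0.146     ]
tri [0.51798746 0.34124576 0.14619708] [0.51853635 0.34000509 0.15049897]
```

Call:
send_rows([
  {"dx": 0.17,"dy": -0.1,"dz": -1,"roll": 0,"claw": 0.2},
  {"dx": 0.17,"dy": -0.1,"dz": -2,"roll": 0,"claw": 0.2},
  {"dx": 0.17,"dy": -0.1,"dz": -2.5,"roll": 0,"claw": 0.2},
  {"dx": 0.17,"dy": -0.1,"dz": -2.5,"roll": 0,"claw": 0.2},
  {"dx": 0.17,"dy": -0.1,"dz": -2.5,"roll": 0,"claw": 0.2},
])

```text
clock: 7.28
tcp_pos: [0.5199, 0.3381, 0.1697]
orientation: [0.001, -0.628, 0.778, -0.0]
wrist_force: [0.0, 0.2, -0.1]
finger_gap: 0.0512
grip_force: 0.0
```

Call:
send_rows([
  {"dx": -0.06,"dy": 0.1,"dz": -1,"roll": 0,"claw": 0.2},
  {"dx": -0.06,"dy": 0.1,"dz": -2,"roll": 0,"claw": 0.2},
  {"dx": -0.06,"dy": 0.1,"dz": -2.8,"roll": 0,"claw": 0.2},
  {"dx": -0.06,"dy": 0.1,"dz": -2.8,"roll": 0,"claw": 0.2},
  {"dx": -0.06,"dy": 0.1,"dz": -2.8,"roll": 0,"claw": 0.2},
])

```text
clock: 7.9
tcp_pos: [0.5187, 0.3412, 0.1003]
orientation: [0.001, -0.628, 0.778, -0.0]
wrist_force: [-0.5, -0.2, 0.3]
finger_gap: 0.0513
grip_force: 0.0
```

Call:
send_rows([
  {"dx": 0,"dy": 0,"dz": 0,"roll": 0,"claw": -0.2},
  {"dx": 0,"dy": 0,"dz": 0,"roll": 0,"claw": -0.6},
  {"dx": 0,"dy": 0,"dz": 0,"roll": 0,"claw": -1},
  {"dx": 0,"dy": 0,"dz": 0,"roll": 0,"claw": -1},
  {"dx": 0,"dy": 0,"dz": 0,"roll": 0,"claw": -1},
], grip_force=60)

```text
clock: 8.52
tcp_pos: [0.5183, 0.3411, 0.0997]
orientation: [0.001, -0.628, 0.778, -0.0]
wrist_force: [-1.3, -0.4, 5.5]
finger_gap: 0.0112
grip_force: 59.3
```

Call:
send_rows([
  {"dx": 0,"dy": 0,"dz": 0.6,"roll": 0,"claw": -1},
  {"dx": 0,"dy": 0,"dz": 1.5,"roll": 0,"claw": -1},
  {"dx": 0,"dy": 0,"dz": 3.0,"roll": 0,"claw": -1},
  {"dx": 0,"dy": 0,"dz": 5.0,"roll": 0,"claw": -1},
  {"dx": 0,"dy": 0,"dz": 7.0,"roll": 0,"claw": -1},
])

```text
clock: 9.15
tcp_pos: [0.5174, 0.3406, 0.2756]
orientation: [-0.0, -0.628, 0.778, 0.0]
wrist_force: [0.3, 0.4, -1.2]
finger_gap: 0.0114
grip_force: 58.4
```

```bash
python3 - <<'E'
from h import *
s=get_state();print(s['tcp_pos'],s['orientation'],s['clock'],s['wrist_force'],s['finger_gap'],s['joint_pos'].round(2))
for n in('side','wrist'): cv2.imwrite(f'pics/l_{n}.png',read_camera(n)['image'])
a,b=cv2.imread('pics/l_side.png'),cv2.imread('pics/l_wrist.png')
cv2.imwrite('pics/lift.png',np.hstack([cv2.resize(a[40:220,150:350],(444,400)),cv2.resize(b[150:384,140:372],(356,359)) if 0 else cv2.copyMakeBorder(cv2.resize(b[150:384,140:372],(356,359)),0,41,0,0,0)]))
E
```

```text
[0.51742951 0.34056714 0.27555889] [-3.33838665e-04 -6.27926852e-01  7.78272289e-01  4.53025777e-05] 9.15 [ 0.33205139  0.37401727 -1.17550219] 0.011376290436239797 [ 0.45  0.4   0.28  1.45 -0.   -0.91]
```

View pics/lift.png

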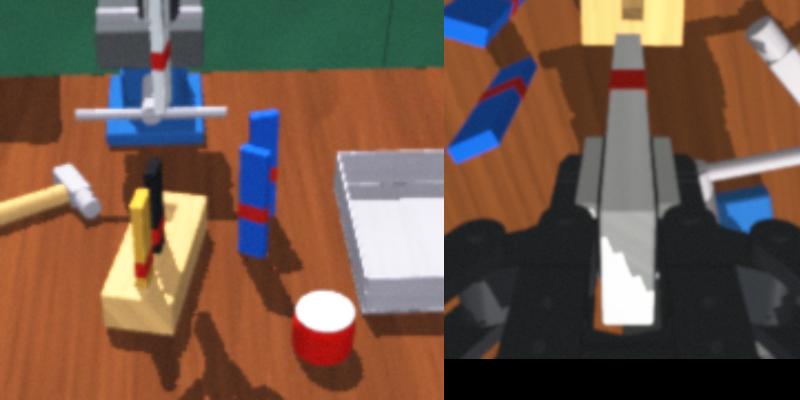

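The aluminium bar is in the gripper, upright and held squarely. Black and brass stand undisturbed in the rack, and the tin and the blue bars haven't moved. Next I'll carry the bar to above the slot.

Call:
send_rows([
  {"dx": 0.2,"dy": -1.2,"dz": 0,"roll": 0,"claw": -1},
  {"dx": 0.5,"dy": -3.4,"dz": 0,"roll": 0.2,"claw": -1},
  {"dx": 0.8,"dy": -5.6,"dz": 0,"roll": 0.4,"claw": -1},
  {"dx": 1.1,"dy": -7.9,"dz": 0,"roll": 0.6,"claw": -1},
  {"dx": 1.4,"dy": -10.2,"dz": 0,"roll": 0.64,"claw": -1},
])

```text
clock: 9.88
tcp_pos: [0.5524, 0.0841, 0.2733]
orientation: [-0.0, -0.662, 0.749, 0.0]
wrist_force: [0.7, -0.3, -0.9]
finger_gap: 0.0115
grip_force: 58.5
```

Call:
send_rows([
  {"dx": 0.3,"dy": -2.2,"dz": 0,"roll": 0,"claw": -1},
  {"dx": 0.6,"dy": -4.4,"dz": 0,"roll": 0,"claw": -1},
  {"dx": 0.9,"dy": -6.6,"dz": 0,"roll": 0,"claw": -1},
  {"dx": 1.2,"dy": -8.8,"dz": 0,"roll": 0,"claw": -1},
  {"dx": 1.42,"dy": -10.6,"dz": 0,"roll": 0,"claw": -1},
])

```text
clock: 10.5
tcp_pos: [0.5879, -0.1813, 0.273]
orientation: [-0.0, -0.662, 0.75, 0.001]
wrist_force: [-0.5, 0.7, -1.2]
finger_gap: 0.0111
grip_force: 58.5
```

Call:
send_rows([
  {"dx": 0,"dy": -0.8,"dz": 0,"roll": 0,"claw": -1},
  {"dx": 0,"dy": -1.64,"dz": -0.5,"roll": 0,"claw": -1},
  {"dx": 0,"dy": -1.64,"dz": -1.5,"roll": 0,"claw": -1},
  {"dx": 0,"dy": -1.64,"dz": -2.4,"roll": 0,"claw": -1},
  {"dx": 0,"dy": -1.64,"dz": -2.4,"roll": 0,"claw": -1},
])

```text
clock: 11.12
tcp_pos: [0.5867, -0.2187, 0.211]
orientation: [-0.001, -0.662, 0.749, 0.003]
wrist_force: [-1.2, 0.8, -1.7]
finger_gap: 0.0112
grip_force: 58.5
```

```bash
python3 - <<'E'
from h import *
import pickle
s=get_state();print(s['tcp_pos'],s['orientation'],s['clock'],s['wrist_force'],s['finger_gap'],s['joint_pos'].round(2))
C={n:read_camera(n) for n in('side','top','wrist')};pickle.dump(C,open('c4.pkl','wb'))
a,b=C['side']['image'],C['wrist']['image']
for n in C: print(n,proj(C[n],[[.588,-.2205,.09]]))
cv2.imwrite('pics/above.png',np.hstack([cv2.resize(a[205:385,180:340],(400,450)),cv2.resize(b[150:375,160:360],(400,450))]))
E
```

```text
[ 0.58673268 -0.21869457  0.21104874] [-0.00096109 -0.66248421  0.74907066  0.002627  ] 11.125 [-1.17481335  0.81447739 -1.69160775] 0.011171058217993947 [-0.48  0.42  0.16  1.31  0.   -1.93]
side [[270.27547773 326.83437892]]
top [[361.40951435 194.33809784]]
wrist [[259.82533597 177.52567204]]
```

View pics/above.png

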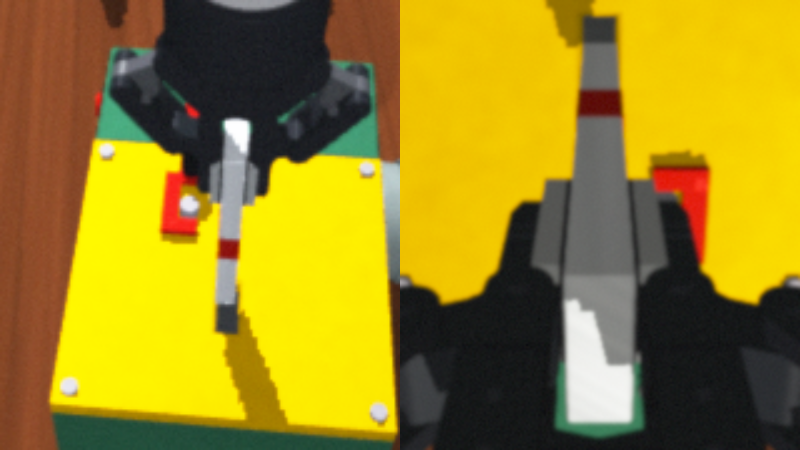

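The side view has the bar right above the slot, with the dark slot end showing at crop (227,318). In the wrist view the dark slot end shows beyond the bar's lower end at (600,30), nearly centred. I'll measure that relative offset.

```bash
python3 - <<'E'
from h import *
import pickle
C=pickle.load(open('c4.pkl','rb'));ey=np.array([.122,.9925,0]);ex=np.array([.9925,-.122,0])
# zb: bar bottom height
zb=.211-.0937
slot=np.array([.588,-.2205,.09]);B=np.array([.5867,-.2187,zb])
for n,box in(('wrist',(235,152,40,30)),('side',(260,312,22,30))):
    c=C[n];x,y,w,h=box;g=c['image'][y:y+h,x:x+w]
    hs=cv2.cvtColor(g,cv2.COLOR_BGR2HSV)
    print(n,'S/V by row at centre');
    for r in range(0,h,1):
        bar=np.where((hs[r,:,1]<100))[0]
        print(y+r,(bar.min()+x,bar.max()+x) if len(bar) else None,'V',hs[r,w//2,2],end=' | ')
    print()
    k=lambda o,z,a,b:(o+[0,0,0])+ex*a+ey*b
    print('slot corners',proj(c,[slot+ex*a*.007+ey*b*.017 for a in(-1,1) for b in(-1,1)]).round(1).tolist())
    print('bar corners',proj(c,[B+ex*a*.006+ey*b*.016 for a in(-1,1) for b in(-1,1)]).round(1).tolist())
E
```

```text
wrist S/V by row at centre
152 None V 184 | 153 None V 184 | 154 None V 171 | 155 None V 156 | 156 None V 144 | 157 None V 118 | 158 None V 85 | 159 (np.int64(252), np.int64(266)) V 58 | 160 (np.int64(252), np.int64(266)) V 55 | 161 (np.int64(252), np.int64(266)) V 57 | 162 (np.int64(252), np.int64(266)) V 53 | 163 (np.int64(252), np.int64(266)) V 54 | 164 (np.int64(252), np.int64(266)) V 55 | 165 (np.int64(252), np.int64(266)) V 59 | 166 (np.int64(252), np.int64(266)) V 56 | 167 (np.int64(252), np.int64(266)) V 56 | 168 (np.int64(252), np.int64(266)) V 55 | 169 (np.int64(252), np.int64(266)) V 57 | 170 (np.int64(252), np.int64(266)) V 62 | 171 (np.int64(252), np.int64(266)) V 78 | 172 (np.int64(252), np.int64(267)) V 94 | 173 (np.int64(252), np.int64(267)) V 104 | 174 (np.int64(252), np.int64(267)) V 107 | 175 (np.int64(252), np.int64(267)) V 103 | 176 (np.int64(252), np.int64(267)) V 104 | 177 (np.int64(252), np.int64(267)) V 106 | 178 (np.int64(252), np.int64(267)) V 104 | 179 (np.int64(252), np.int64(267)) V 106 | 180 (np.int64(252), np.int64(267)) V 106 | 181 (np.int64(252), np.
[... 831 characters left out ...]
4(274)) V 92 | 327 (np.int64(267), np.int64(274)) V 64 | 328 (np.int64(267), np.int64(274)) V 61 | 329 (np.int64(267), np.int64(274)) V 59 | 330 (np.int64(267), np.int64(274)) V 61 | 331 (np.int64(267), np.int64(274)) V 62 | 332 (np.int64(267), np.int64(274)) V 60 | 333 (np.int64(267), np.int64(274)) V 62 | 334 (np.int64(267), np.int64(274)) V 63 | 335 (np.int64(267), np.int64(274)) V 61 | 336 (np.int64(267), np.int64(274)) V 59 | 337 (np.int64(273), np.int64(273)) V 88 | 338 None V 159 | 339 None V 173 | 340 None V 175 | 341 None V 173 | 
slot corners [[265.2, 336.6], [266.3, 316.7], [274.4, 337.3], [275.2, 317.4]]
bar corners [[265.4, 325.9], [266.5, 307.0], [273.5, 326.5], [274.3, 307.5]]
```

Call:
send_rows([
  {"dx": 0.01,"dy": -0.1,"dz": 0,"roll": 0,"claw": -1},
  {"dx": 0.01,"dy": -0.1,"dz": -0.4,"roll": 0,"claw": -1},
  {"dx": 0.01,"dy": -0.1,"dz": -0.8,"roll": 0,"claw": -1},
  {"dx": 0.01,"dy": -0.1,"dz": -0.8,"roll": 0,"claw": -1},
  {"dx": 0.01,"dy": -0.1,"dz": -0.8,"roll": 0,"claw": -1},
])

```text
clock: 11.9
tcp_pos: [0.5885, -0.2226, 0.1936]
orientation: [-0.0, -0.662, 0.749, 0.0]
wrist_force: [0.0, -0.6, -1.2]
finger_gap: 0.011
grip_force: 58.6
```

```bash
python3 - <<'E'
from h import *
s=get_state();t=s['tcp_pos'];print(t,s['orientation'],s['clock'],s['wrist_force'])
zb=t[2]-.0937;ey=np.array([.122,.9925,0]);ex=np.array([.9925,-.122,0])
slot=np.array([.588,-.2205,.09]);B=np.array([slot[0],slot[1],zb])
for n,(x,y,w,h) in(('wrist',(235,152,40,40)),('side',(255,312,30,32))):
    c=read_camera(n);cv2.imwrite(f'pics/n_{n}.png',c['image'])
    g=c['image'][y:y+h,x:x+w];hs=cv2.cvtColor(g,cv2.COLOR_BGR2HSV);print(n)
    for r in range(0,h):
        b=np.where(hs[r,:,1]<100)[0]
        print(y+r,(int(b.min()+x),int(b.max()+x)) if len(b) else '-',hs[r,w//2,2],end=' | ')
    print()
    print('slot',proj(c,[slot+ex*a*.007+ey*b*.017 for a in(-1,1) for b in(-1,1)]).round(1).tolist())
    print('bar@slot',proj(c,[B+ex*a*.006+ey*b*.016 for a in(-1,1) for b in(-1,1)]).round(1).tolist())
E
```

```text
[ 0.5884567  -0.22258143  0.19362582] [-1.20578603e-04 -6.62065312e-01  7.49446080e-01  2.85387299e-04] 11.9 [ 0.02955094 -0.60200899 -1.19872599]
wrist
152 - 146 | 153 - 143 | 154 - 144 | 155 - 144 | 156 - 145 | 157 - 143 | 158 - 142 | 159 - 144 | 160 - 142 | 161 - 143 | 162 - 144 | 163 - 141 | 164 - 140 | 165 - 141 | 166 - 134 | 167 - 118 | 168 - 88 | 169 (253, 263) 60 | 170 (252, 267) 62 | 171 (252, 268) 77 | 172 (252, 268) 94 | 173 (252, 268) 101 | 174 (252, 268) 104 | 175 (252, 268) 102 | 176 (251, 268) 99 | 177 (251, 268) 103 | 178 (251, 268) 104 | 179 (251, 268) 103 | 180 (251, 268) 104 | 181 (251, 268) 101 | 182 (251, 268) 104 | 183 (251, 268) 104 | 184 (251, 268) 102 | 185 (251, 268) 102 | 186 (251, 268) 103 | 187 (251, 268) 102 | 188 (250, 268) 102 | 189 (250, 268) 100 | 190 (250, 268) 102 | 191 (250, 268) 104 | 
slot [[270.2, 167.5], [269.8, 210.0], [251.3, 167.5], [251.7, 210.0]]
bar@slot [[269.2, 172.5], [268.9, 213.8], [252.5, 172.5], [252.8, 213.8]]
side
312 - 142 | 313 - 140 | 314 - 140 | 315 - 139 | 316 - 148 | 317 (268, 275) 164 | 318 (268, 275) 181 | 319 (268, 275) 181 | 320 (268, 275) 179 | 321 (268, 275) 178 | 322 (267, 275) 180 | 323 (267, 275) 178 | 324 (267, 275) 181 | 325 (267, 275) 179 | 326 (267, 275) 181 | 327 (267, 275) 177 | 328 (267, 275) 178 | 329 (267, 275) 177 | 330 (267, 274) 175 | 331 (267, 275) 176 | 332 (267, 275) 179 | 333 (267, 274) 170 | 334 (267, 274) 98 | 335 (267, 274) 67 | 336 (267, 274) 60 | 337 (273, 273) 86 | 338 - 155 | 339 - 168 | 340 - 169 | 341 - 175 | 342 - 175 | 343 - 178 | 
slot [[265.2, 336.6], [266.3, 316.7], [274.4, 337.3], [275.2, 317.4]]
bar@slot [[266.0, 332.8], [267.1, 314.0], [274.0, 333.4], [274.8, 314.5]]
```

Relative to the slot, the bar is centred across and about 1.1 mm too far towards −y. I'll correct that and enter slowly.

Call:
send_rows([
  {"dx": 0,"dy": 0.04,"dz": 0,"roll": 0,"claw": -1},
  {"dx": 0,"dy": 0.04,"dz": -0.2,"roll": 0,"claw": -1},
  {"dx": 0,"dy": 0.04,"dz": -0.4,"roll": 0,"claw": -1},
  {"dx": 0,"dy": 0.04,"dz": -0.6,"roll": 0,"claw": -1},
  {"dx": 0,"dy": 0.04,"dz": -0.7,"roll": 0,"claw": -1},
])

```text
clock: 12.62
tcp_pos: [0.5883, -0.2215, 0.1756]
orientation: [-0.0, -0.662, 0.749, 0.0]
wrist_force: [-0.7, 0.6, -0.6]
finger_gap: 0.0109
grip_force: 58.6
```

Call:
send_rows([
  {"dx": 0,"dy": 0,"dz": -0.2,"roll": 0,"claw": -1},
  {"dx": 0,"dy": 0,"dz": -0.4,"roll": 0,"claw": -1},
  {"dx": 0,"dy": 0,"dz": -0.6,"roll": 0,"claw": -1},
  {"dx": 0,"dy": 0,"dz": -0.8,"roll": 0,"claw": -1},
  {"dx": 0,"dy": 0,"dz": -1.0,"roll": 0,"claw": -1},
])

```text
clock: 13.25
tcp_pos: [0.5886, -0.2216, 0.151]
orientation: [-0.0, -0.662, 0.749, 0.0]
wrist_force: [0.7, 0.1, -0.6]
finger_gap: 0.0115
grip_force: 58.6
```

Call:
send_rows([
  {"dx": 0,"dy": 0,"dz": -0.3,"roll": 0,"claw": -1},
  {"dx": 0,"dy": 0,"dz": -0.6,"roll": 0,"claw": -1},
  {"dx": 0,"dy": 0,"dz": -0.9,"roll": 0,"claw": -1},
  {"dx": 0,"dy": 0,"dz": -1.08,"roll": 0,"claw": -1},
  {"dx": 0,"dy": 0,"dz": -1.08,"roll": 0,"claw": -1},
])

```text
clock: 13.88
tcp_pos: [0.5882, -0.2216, 0.1237]
orientation: [-0.0, -0.662, 0.749, 0.001]
wrist_force: [-0.2, 0.3, -1.5]
finger_gap: 0.0112
grip_force: 58.6
```

```bash
python3 - <<'E'
from h import *
s=get_state();print(s['tcp_pos'],s['wrist_force'],s['clock'],s['grip_force'])
a,b=read_camera('side')['image'],read_camera('wrist')['image']
cv2.imwrite('pics/end.png',np.hstack([cv2.resize(a[215:375,190:340],(400,427)),cv2.resize(b[140:364,150:360],(400,427))]))
E
```

```text
[ 0.58823404 -0.2215687   0.12371831] [-0.23052491  0.34351205 -1.47969231] 13.875 58.6263906955719
```

View pics/end.png

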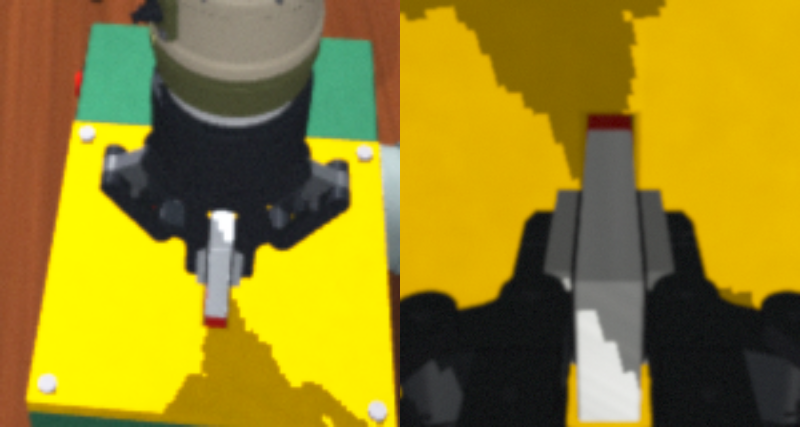

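The red band is cut by the guard's top face: crop (215,322) in the side view, (610,122) in the wrist view. The bar is upright, held and touching nothing (side forces under 0.5 N, with only its own weight on the wrist).

```bash
python3 -c "
from workcell import hand_in;print(hand_in())"
```

```text
the job is handed in; nothing more can be done
None
```

I shut the hook around its stud first. The aluminium bar is now held upright in the slot, with the guard's top face cutting its red band and its lower end about 24 mm above the chamber floor; I handed in at 13.9 s.

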